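Find which way the oil canister's cap opens and hold it off

TASK

I want to top up the oil canister that stands on the cork mat, so please take off its black screw cap; one of the two canisters has a reverse thread and nobody knows which, so try the cap one way and, if it will not give, the other. Turn it open, lift it straight up until it is at least 5 cm clear above where it sat, and finish still holding it there, upright and still, above the canister. Leave the other canister's cap shut and do not push the things around about.

Things in the scene. Friction and masses are not known exactly. Their poses are not given: they have to be found in the camera images.
- cork_mat: Round brown cork mat, 164 mm across, 6 mm thick, fixed; origin under its centre. The canister to open stands at its centre.
- blue_mat: Round blue mat of the same size, fixed; origin under its centre. The other canister stands at its centre.
- canister: Brushed-steel oil canister, 80 mm across, clamped in a black round dock (112 mm across) and fixed: it neither turns nor tips. Its origin is the centre of its underside, on the mat; shoulder 104 mm, top of its neck 144 mm above the origin. It stands on the cork mat.
- other_canister: The canister on the blue mat, looks the same.
- canister_neck (a point): Top of the canister's pouring neck (22 mm across), on its axis, hidden 6 mm below the cap's top while the cap is on; the canister's shoulder lies 40 mm below this point.
- other_canister_neck (a point): The same point of the other canister.
- cap: Cap to take off; origin at its lower rim's centre; x parallel to its canister's x when shut. Quick thread, two hidden lugs: turns nearly freely about 60 degrees its opening way to a hard stop, and lifts straight off there (from 53 degrees on). The wrong way a hard stop within 10 degrees. Not turned open, it lifts 1.5 mm, then is held fast. Opening way unknown, either from start to start.
- other_cap: The cap on the other canister, of the same looks; it opens the opposite way.
- cap_center (a point): Centre of the cap, half-way up (shut: about 135 mm above the worktop); z is its axis, up. Black ribbed round screw cap, 50 mm across, 42 mm high, 60 g, flat steel disc 32 mm across on top. Its skirt ends 21 mm below this point, 4 mm over the canister's shoulder: fingertips may go to about 18 mm below this point. Lifted 40 mm it is clear of the neck.
- other_cap_center (a point): Centre of the other cap, half-way up.
- tea_box: Bystander, not to be moved: dark tea carton, 76 x 133 x 123 mm; origin under its centre.
- honey_jar: Bystander, not to be moved: honey jar with silver lid, 71 mm across, 110 mm high; origin under its centre.
- espresso_cup: Bystander, not to be moved: small striped cup, 60 x 84 x 49 mm; origin under its centre.
- teaspoon: Bystander, not to be moved: steel teaspoon, 134 x 27 x 12 mm; origin under its centre.
- egg_timer: Bystander, not to be moved: white kitchen timer with a red ribbed top, 61 mm across, 51 mm high; origin under its centre.

How it is judged:
By the outcome, as a careful person would: the job done as asked, in the order asked, and still so for the second after the job is handed in, while the arm keeps its last pose, push and grip.
It also fails if it takes over 38 s, if anything falls off the work surface, if the arm or the gripper's body presses on something with over 40 N, if the wrist force passes 120 N, or if a joint passes its speed limit or range.

ROBOT

A 7-joint arm with a two-finger parallel gripper is mounted at the origin on a cart in front of the work surface, level with it; the furniture and walls round the work are solid. World frame = base frame: x ahead of the robot, y to its left, z up, the work surface at z = 0. Lengths are in m, angles in rad, forces in N, time in s.
With the tool pointing down it reaches from about 0.4 to 0.85 m from the base axis. Payload 10.4 kg.
Tool frame: the origin (TCP) lies between the finger pads; the fingertips stand 14 mm ahead of it and the grasp point (between the pads) lies 5 mm behind it; z points along the fingers, y is the line along which they close (so a half turn about z gives the same grasp; the last joint's range is limited). The gripper opens to 87 mm and grips with 3 to 60 N. Pads are 19 mm wide; open, the fingers measure 117 mm over their backs; the gripper's body (75 mm by 190 mm) begins 51 mm behind the grasp point.
Start: joints at [-1.355, 0.332, -0.065, 1.46, 0.022, 1.35, -0.088], TCP at [0.148, 0.607, 0.237] pointing down, gripper open.
Joint ranges: [-2.6, 2.6], [-0.5, 2.12], [-1.47, 1.34], [0.16, 2.42], [-1.27, 4.41], [0.06, 2.06], [-2.6, 2.6]. Speed limits (rad/s): [2.22, 2.22, 2.79, 2.79, 3.14, 3.14, 3.14].

INTERFACE

Orientations are given as a unit quaternion [x, y, z, w].
In Python, from bench import * gives the robot as it stands.
- The arm moves only by the tool drive_tool, never from a script. Its argument "deltas" is a list of rows, each a list of 7 numbers: the turn, a rotation vector about the tool's x, y, z in degrees, then the shift along the tool's x, y, z in m, then the closure, from -1 (fully open) to 1 (shut). A call has 1 to 12 rows; each row is the pose to reach, as a shift and turn from the pose commanded when the call began, along the tool's axes at that moment; what a row does not reach only later rows make up. A row lasts 1/10 s, in which the tool goes at most 50 mm and 8.59 degrees, less where a joint would pass 70% of its speed; a pose out of reach is approached as far as the arm can. A call with a gripper value outside its range is refused whole. The fingers move at their own pace and stop on an object; "squeeze" is the grip in N (left out, the last holds). Time passes only in rows, so rows that repeat a pose let the fingers close. It gives the time, the measured TCP pose, the force and the opening at its end, in the units of the state.
- read_state(): the state, without advancing time (a new reading comes with each control period).
- camera(name): name is "side" or "top" or "wrist"; returns (picture, depth): 400x640x3 uint8, red, green, blue; 400x640 float32, m along the optical axis (not along the pixel's ray), 0 where there is no reading.
- camera_params(name): a dict with "K" (3x3 intrinsics, pixels), "R" (3x3) and "t" (3): a world point X has camera coordinates R X + t; the wrist camera has in their place "mount" (4x4, takes a point from camera to tool coordinates, whose origin is the TCP and whose axes are the flange's). Camera axes: x right, y down, z forward; pixel columns grow to the right and rows downward; lengths in m; the calibration is good to about 2 mm. The wrist camera is an equidistant fisheye: a pixel r from the principal point sees the ray r / f radians off the axis. A picture is of the moment at which its call begins: read the wrist's pose just before it. camera_params takes no time and is no camera call.
- close_job(): hands the job in, once; it reports no verdict.
Trained networks look in the newest picture that a camera, given by its name, has taken for a name from the list of things; names that differ only in an ending like _2 or _b are one class to them, and where a whole thing is asked for, a point or a joint stands for the part that bears it (a point fixed in the world has none). Each returns a list of dicts, best first, with "score" (0 to 1); they miss things now and then, are a little off and sometimes report something else, mostly with a low value. They report only what shows in the picture. A call takes as long as a camera call.
- outline_of(label, camera): "pixels" (400x640 bool, what is visible of it) and "location" ([column, row] as shares, 0 to 1, of the picture: columns of its width, rows of its height, amid what is visible of it).
- tip_of(label, camera): "location" ([column, row] as shares, 0 to 1, of the picture: columns of its width, rows of its height: a listed point, or the origin of a listed thing).
The state is a dict: "time": time; "joint_positions": joint angles; "joint_vel": joint speeds; "joint_torque": joint torques, N m; "ee_pos": TCP position; "eef_rot": TCP orientation; "ft_force": force on the tool from outside, world axes, zero at the start; "torque": the same for the moment, N m; "width": finger opening in m.
Only numpy, scipy, OpenCV 4.12 (cv2) and the standard library are available. Lean on these libraries where they do the work, as an engineer would, in place of code of your own. Each camera call takes 0.05 s, during which the arm holds its last target. There are 200 camera calls.

## Working session

There is one attempt and no reset: what is moved stays moved. The work goes in short steps, Python scripts to look and compute and a tool call to move; the robot and the scene stay as the last step left them, time stands still between calls to the robot, and variables do not carry over. Pictures are saved under pics/ and viewed, on a budget of 10 in all, crops included, one or two more only if the job needs it, and the job is handed in when it is done.

Besides the shell and the picture viewer there is one more tool, called after ">>>" as name(argument=value, ...) on one line, values as JSON. drive_tool: Moves the arm, as the interface text tells. Its arguments: {"type":"object","properties":{"deltas":{"type":"array"},"squeeze":{"type":"number"}},"required":["deltas"]}

```bash
mkdir -p pics; cat > h.py <<'E'
from bench import *
import numpy as np, cv2
from scipy.spatial.transform import Rotation as Ro
def px2w(name,d,uv):
    p=camera_params(name);K,R,t=map(np.array,(p["K"],p["R"],p["t"]))
    c=np.linalg.inv(K)@np.array([uv[0],uv[1],1.])*d
    return R.T@(c-t)
def proj(name,X):
    p=camera_params(name);c=np.array(p["R"])@X+np.array(p["t"]);q=np.array(p["K"])@c;return q[:2]/q[2]
def onplane(name,uv,z):
    p=camera_params(name);K,R,t=map(np.array,(p["K"],p["R"],p["t"]))
    o=-R.T@t; r=R.T@np.linalg.inv(K)@np.array([uv[0],uv[1],1.]); return o+r*(z-o[2])/r[2]
E
python3 - <<'E'
from h import *
s=read_state();print({k:np.round(v,3) for k,v in s.items()})
ims=[]
for n in("top","side"):
    im,d=camera(n);np.save(f"{n}_d.npy",d);ims.append(im)
    for l in("cap_center","other_cap_center","canister","cork_mat","blue_mat"):
        for r in tip_of(l,n)[:2]:
            u=np.array(r["location"])*[640,400];print(n,l,round(r["score"],2),u.round(1),onplane(n,u,.135 if "cap" in l else 0).round(3))
    cv2.imwrite(f"pics/{n}1.png",im[...,::-1])
E
```

```text
{'time': np.float64(0.0), 'joint_positions': array([-1.355,  0.333, -0.065,  1.461,  0.022,  1.35 , -0.088]), 'joint_vel': array([-0.   , -0.   ,  0.001,  0.   ,  0.001, -0.001,  0.001]), 'joint_torque': array([-1.0000e-03, -6.2325e+01,  2.5000e-02, -3.8990e+01, -6.1000e-02,
        4.0000e-02,  0.0000e+00]), 'ee_pos': array([0.148, 0.607, 0.236]), 'eef_rot': array([ 0.119,  0.993, -0.001, -0.   ]), 'ft_force': array([0.053, 0.247, 0.008]), 'torque': array([0.038, 0.006, 0.048]), 'width': np.float64(0.087)}
top cap_center 0.55 [404.8 190.8] [ 0.478 -0.165  0.135]
top other_cap_center 0.75 [301.2 184. ] [0.451 0.135 0.135]
top canister 0.88 [401.9 207.1] [ 0.484 -0.179  0.   ]
top cork_mat 0.62 [398.9 208.4] [ 0.478 -0.17   0.   ]
top blue_mat 0.69 [301.6 201.8] [0.451 0.136 0.   ]
side cap_center 0.75 [322.  206.6] [0.46  0.129 0.135]
side cap_center 0.64 [348.3 160.4] [ 0.481 -0.181  0.135]
side other_cap_center 0.74 [325.  206.9] [0.451 0.127 0.135]
side canister 0.87 [348.9 190.7] [ 0.477 -0.182  0.   ]
side cork_mat 0.6 [345.2 190. ] [ 0.493 -0.181  0.   ]
side blue_mat 0.89 [324.9 241.9] [0.45  0.137 0.   ]
```

View pics/top1.png

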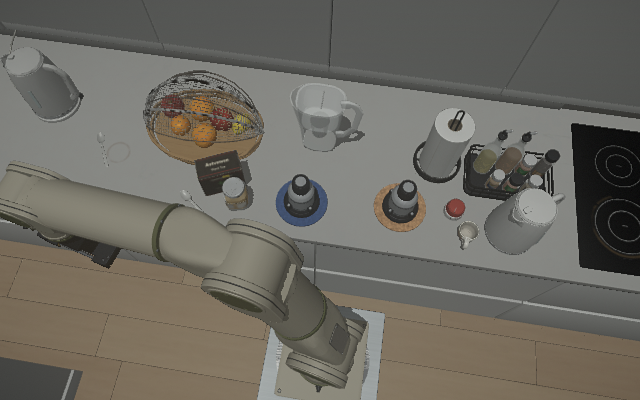

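View pics/side1.png

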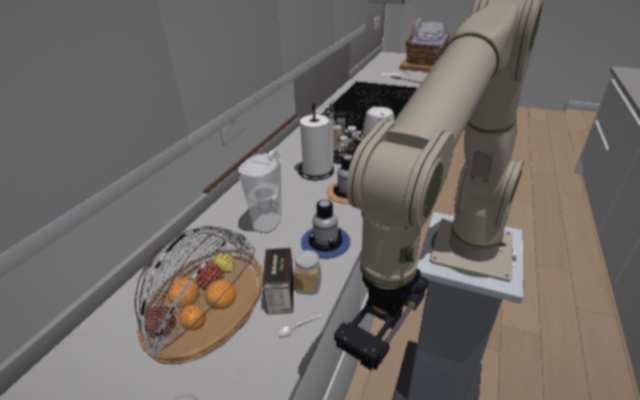

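The top picture shows the cork-mat canister (cap near 407,187) on the right and the blue-mat one (cap near 300,181) on the left. The tea box, honey jar and spoon are left of blue, the timer (455,208) and cup (467,234) right of cork. The side view agrees, with the blue canister in front.

```bash
python3 - <<'E'
from h import *
im,_=camera("top")
d=np.load("top_d.npy")
for l in("cap","other_cap","canister","other_canister","cork_mat","egg_timer","espresso_cup"):
    for r in outline_of(l,"top")[:2]:
        m=r["pixels"];ys,xs=np.nonzero(m&(d>0))
        P=np.array([px2w("top",d[y,x],(x,y)) for y,x in zip(ys,xs)])
        if len(P)==0: print(l,r["score"]);continue
        z=P[:,2];print(l,round(r["score"],2),len(P),"med",np.median(P,0).round(3),"z",np.percentile(z,[5,50,95]).round(3),end=" ")
        Q=P[z>np.percentile(z,95)-.006];print("top c",Q.mean(0).round(4),"mid",((Q.min(0)+Q.max(0))/2).round(4),len(Q))
# tall things near cork
ys,xs=np.mgrid[60:330,300:560];
P=np.array([px2w("top",d[y,x],(x,y)) for y,x in zip(ys.ravel(),xs.ravel()) if d[y,x]>0])
r=np.hypot(P[:,0]-.481,P[:,1]+.177)
for a in (.06,.1,.15,.2,.25,.3): 
    k=(r>a)&(r<a+.05);i=np.argmax(np.where(k,P[:,2],-1));print(a,P[i].round(3))
R=Ro.from_quat(read_state()["eef_rot"]).as_matrix();print(R.round(3)); print(np.array(camera_params("wrist")["mount"]).round(3))
E
```

```text
cap 0.74 327 med [ 0.473 -0.169  0.154] z [0.119 0.154 0.16 ] top c [ 0.4804 -0.1694  0.1574] mid [ 0.4794 -0.17    0.1595] 170
other_cap 0.59 281 med [0.441 0.136 0.155] z [0.127 0.155 0.161] top c [0.4477 0.136  0.158 ] mid [0.4466 0.1365 0.1591] 144
other_cap 0.31 791 med [ 0.453 -0.165  0.006] z [0.001 0.006 0.012] top c [ 0.4598 -0.1679  0.0084] mid [ 0.4751 -0.1697  0.0109] 455
canister 0.79 848 med [ 0.453 -0.159  0.049] z [0.016 0.049 0.108] top c [ 0.4658 -0.164   0.107 ] mid [ 0.4736 -0.1703  0.1087] 141
other_canister 0.84 821 med [0.421 0.127 0.046] z [0.016 0.046 0.109] top c [0.4331 0.133  0.108 ] mid [0.4421 0.1369 0.1147] 131
cork_mat 0.97 846 med [ 0.45  -0.164  0.006] z [0.001 0.006 0.012] top c [ 0.4602 -0.1667  0.0092] mid [ 0.4749 -0.169   0.0252] 414
egg_timer 0.73 388 med [ 0.485 -0.331  0.045] z [0.001 0.045 0.054] top c [ 0.493  -0.3344  0.051 ] mid [ 0.4925 -0.3348  0.0527] 135
egg_timer 0.54 819 med [ 0.454 -0.151  0.006] z [0.001 0.006 0.012] top c [ 0.4621 -0.1649  0.0089] mid [ 0.4771 -0.1697  0.0251] 434
espresso_cup 0.85 363 med [ 0.426 -0.377  0.03 ] z [0.007 0.03  0.05 ] top c [ 0.4077 -0.3715  0.0482] mid [ 0.41   -0.3751  0.0494] 86Traceback (most recent call last):
  File "<stdin>", line 13, in <module>
  File "h.py", line 5, in px2w
    p=camera_params(name);K,R,t=map(np.array,(p["K"],p["R"],p["t"]))
ValueError: time passes only in moves, steps and waits
```

>>> drive_tool(deltas=[[0,0,0,0,0,-0.045,-1],[0,0,8,-0.04,-0.02,-0.063,-1],[0,0,16,-0.08,-0.036,-0.063,-1],[0,0,24,-0.125,-0.056,-0.063,-1],[0,0,32,-0.17,-0.077,-0.063,-1],[0,0,40,-0.21,-0.095,-0.063,-1],[0,0,48,-0.24,-0.125,-0.063,-1],[0,0,56,-0.268,-0.165,-0.063,-1],[0,0,64,-0.293,-0.205,-0.063,-1],[0,0,72,-0.318,-0.245,-0.063,-1],[0,0,80,-0.346,-0.285,-0.063,-1],[0,0,88,-0.373,-0.325,-0.063,-1]])

```text
time: 2.2
ee_pos: [0.4337, 0.2013, 0.2998]
eef_rot: [0.777, 0.629, 0.0, -0.0]
ft_force: [0.8, -0.2, 0.2]
width: 0.0872
```

>>> drive_tool(deltas=[[0,0,4,-0.044,0.015,0,-1],[0,0,8,-0.088,0.03,0,-1],[0,0,8,-0.132,0.045,0,-1],[0,0,8,-0.177,0.06,0,-1],[0,0,8,-0.221,0.076,0,-1],[0,0,8,-0.266,0.091,0,-1],[0,0,8,-0.31,0.106,0.01,-1],[0,0,8,-0.354,0.121,0.025,-1],[0,0,8,-0.354,0.121,0.04,-1],[0,0,8,-0.354,0.121,0.04,-1]])

```text
time: 3.2
ee_pos: [0.4791, -0.1687, 0.258]
eef_rot: [0.818, 0.575, -0.001, -0.001]
ft_force: [-0.0, 0.2, 0.5]
width: 0.087
```

```bash
cat >> h.py <<'E'
def wray(uv):
    """wrist pixel -> ray (origin,dir) in world"""
    s=WS; p=camera_params("wrist");K=np.array(p["K"]);M=np.array(p["mount"])
    v=np.array([(uv[0]-K[0,2])/K[0,0],(uv[1]-K[1,2])/K[1,1]]);th=np.hypot(*v)
    c=np.r_[v/max(th,1e-9)*np.sin(th),np.cos(th)]
    R=Ro.from_quat(s["eef_rot"]).as_matrix()
    return R@M[:3,3]+s["ee_pos"], R@M[:3,:3]@c
E
python3 - <<'E'
import h; from h import *
h.WS=s=read_state();print(s["time"],s["ee_pos"].round(4) if hasattr(s["ee_pos"],"round") else s["ee_pos"],np.round(s["joint_positions"],3),np.round(s["eef_rot"],4))
im,d=camera("wrist");cv2.imwrite("pics/w1.png",im[...,::-1])
for l,z in(("cap_center",.135),("canister_neck",.150),):
    for r in tip_of(l,"wrist")[:2]:
        u=np.array(r["location"])*[640,400];o,v=wray(u);print(l,round(r["score"],2),u.round(1),(o+v*(z-o[2])/v[2]).round(4))
for r in outline_of("cap","wrist")[:2]:
    m=r["pixels"].astype(np.uint8);(c,rad)=cv2.minEnclosingCircle(np.argwhere(m)[:,::-1].astype(np.int32));o,v=wray(c);print("cap",r["score"],c,rad,m.sum(),(o+v*(.156-o[2])/v[2]).round(4))
for l in ("x",):
    o,v=wray((320,200));print(o,v)
E
```

```text
3.2 [ 0.4791 -0.1687  0.258 ] [-0.56   0.049  0.848  1.767 -0.037  1.345 -0.051] [ 8.183e-01  5.748e-01 -1.200e-03 -8.000e-04]
cap_center 0.89 [323.1 197.6] [ 0.4819 -0.173   0.135 ]
cap_center 0.25 [326.2 171.9] [ 0.4926 -0.1515  0.135 ]
cap 0.85 (324.33782958984375, 197.2567596435547) 32.4349250793457 3049 [ 0.4849 -0.1674  0.156 ]
cap 0.46 (323.1209411621094, 167.53652954101562) 61.39015579223633 4786 [ 0.4925 -0.1432  0.156 ]
[ 0.50584986 -0.09965954  0.40626928] [-0.09664727 -0.26361675 -0.95977368]
```

View pics/w1.png

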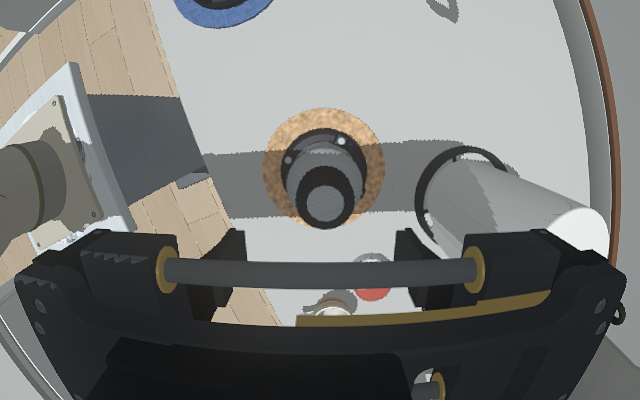

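```bash
python3 - <<'E'
import h; from h import *
h.WS=read_state()
im,d=camera("wrist");g=cv2.cvtColor(im,cv2.COLOR_RGB2GRAY)
m=outline_of("cap","wrist")[0]["pixels"]
p=camera_params("wrist")
ys,xs=np.nonzero(m&(d>0));P=[]
for y,x in zip(ys,xs):
    o,v=wray((x,y));K=np.array(p["K"]);th=np.hypot((x-K[0,2])/K[0,0],(y-K[1,2])/K[1,1]);P.append(o+v*d[y,x]/np.cos(th))
P=np.array(P);z=P[:,2];print(np.percentile(z,[5,50,95]).round(4))
Q=P[abs(z-np.percentile(z,80))<.004][:,:2];(c,r)=cv2.minEnclosingCircle((Q*1000).astype(np.float32));print(c,r,Q.mean(0),len(Q))
ys,xs=np.nonzero(m);print(xs.min(),xs.max(),ys.min(),ys.max())
E
```

```text
[0.1329 0.156  0.1574]
(483.5433044433594, -171.87249755859375) 25.260759353637695 [ 0.48404938 -0.17102068] 2399
295 352 168 230
```

The wrist view shows the black cap with steel disc at about (324,199), centred on the cork mat; the paper-towel roll leans in at the right (450–600,150–270). I'll check its clearance first.

```bash
python3 - <<'E'
from h import *
d=np.load("top_d.npy");p=camera_params("top");K,R,t=map(np.array,(p["K"],p["R"],p["t"]))
ys,xs=np.mgrid[60:300,340:560];D=d[60:300,340:560].ravel()
c=np.linalg.inv(K)@np.c_[xs.ravel(),ys.ravel(),np.ones(xs.size)].T*D
P=(R.T@(c-t[:,None])).T[D>0]
r=np.hypot(P[:,0]-.4835,P[:,1]+.172)
for a in np.arange(.06,.3,.02):
    k=(r>a)&(r<a+.02);i=np.argmax(np.where(k,P[:,2],-1));print(a.round(2),P[i].round(3))
E
```

```text
0.06 [ 0.48  -0.239  0.016]
0.08 [ 0.583 -0.166  0.585]
0.1 [ 0.583 -0.226  0.604]
0.12 [ 0.585 -0.262  0.609]
0.14 [ 0.586 -0.293  0.614]
0.16 [ 0.586 -0.32   0.62 ]
0.18 [ 0.584 -0.343  0.627]
0.2 [ 0.586 -0.367  0.629]
0.22 [ 0.585 -0.381  0.632]
0.24 [ 0.588 -0.388  0.621]
0.26 [ 0.587 -0.413  0.567]
0.28 [ 0.587 -0.434  0.52 ]
```

```bash
python3 - <<'E'
from h import *
d=np.load("top_d.npy");p=camera_params("top");K,R,t=map(np.array,(p["K"],p["R"],p["t"]))
ys,xs=np.mgrid[60:300,340:560];D=d[60:300,340:560].ravel()
c=np.linalg.inv(K)@np.c_[xs.ravel(),ys.ravel(),np.ones(xs.size)].T*D
P=(R.T@(c-t[:,None])).T[D>0];P=P[P[:,2]<.45]
r=np.hypot(P[:,0]-.4835,P[:,1]+.172)
for a in np.arange(.06,.3,.02):
    k=(r>a)&(r<a+.02);i=np.argmax(np.where(k,P[:,2],-1));print(a.round(2),P[i].round(3))
E
```

```text
0.06 [ 0.48  -0.239  0.016]
0.08 [ 0.458 -0.095  0.015]
0.1 [ 0.51  -0.279  0.01 ]
0.12 [ 0.495 -0.31   0.05 ]
0.14 [ 0.602 -0.259  0.241]
0.16 [ 0.604 -0.287  0.241]
0.18 [ 0.655 -0.271  0.311]
0.2 [ 0.659 -0.269  0.309]
0.22 [ 0.698 -0.274  0.241]
0.24 [ 0.71 -0.26  0.24]
0.26 [0.674 0.032 0.253]
0.28 [0.674 0.041 0.251]
```

>>> drive_tool(deltas=[[0,0,0,-0.0016,0.005,0.02,-1],[0,0,0,-0.0016,0.005,0.045,-1],[0,0,0,-0.0016,0.005,0.07,-1],[0,0,0,-0.0016,0.005,0.09,-1],[0,0,0,-0.0016,0.005,0.11,-1],[0,0,0,-0.0016,0.005,0.123,-1],[0,0,0,-0.0016,0.005,0.123,-1]])

```text
time: 4.2
ee_pos: [0.4838, -0.1705, 0.1355]
eef_rot: [0.817, 0.576, -0.001, -0.001]
ft_force: [-1.1, 0.0, 0.6]
width: 0.087
```

```bash
python3 - <<'E'
import h; from h import *
h.WS=s=read_state();print(s["ee_pos"],np.round(s["joint_positions"],3),np.round(s["torque"],2))
im,d=camera("wrist");cv2.imwrite("pics/w2.png",cv2.resize(im[100:360,120:520,::-1],None,fx=2,fy=2))
for l in("cap_center",):
    for r in tip_of(l,"wrist")[:2]:
        u=np.array(r["location"])*[640,400];o,v=wray(u);print(l,round(r["score"],2),u.round(1),(o+v*(.135-o[2])/v[2]).round(4))
E
```

```text
[ 0.48379051 -0.17046673  0.13549821] [-0.499  0.215  0.841  1.914 -0.18   1.092  0.072] [-0.08  0.09 -0.05]
cap_center 0.78 [317.9 254.7] [ 0.4842 -0.1705  0.135 ]
```

View pics/w2.png

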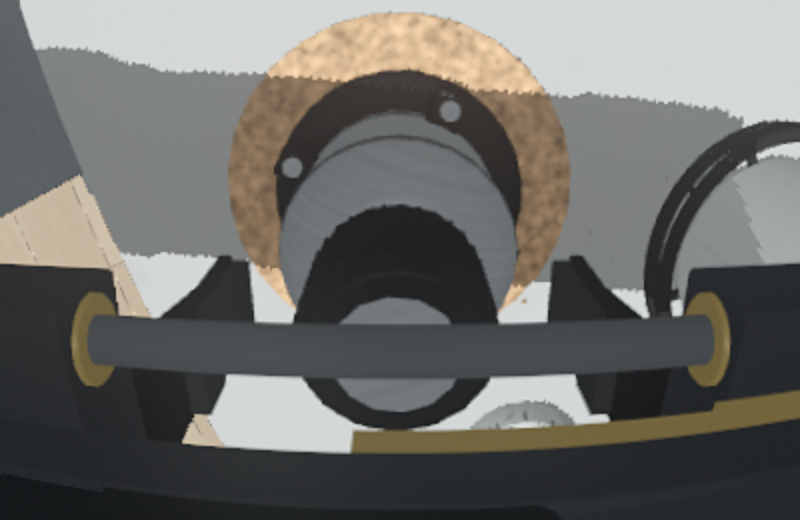

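The cap (crop centre ≈400,370) sits evenly between the pads at about (235,310) and (570,310). Closing.

>>> drive_tool(deltas=[[0,0,0,0,0,0,0.3],[0,0,0,0,0,0,0.6],[0,0,0,0,0,0,1],[0,0,0,0,0,0,1],[0,0,0,0,0,0,1],[0,0,0,0,0,0,1],[0,0,0,0,0,0,1],[0,0,0,0,0,0,1]], squeeze=25)

```text
time: 5.1
ee_pos: [0.484, -0.1709, 0.1365]
eef_rot: [0.818, 0.576, -0.0, -0.001]
ft_force: [-5.4, 2.8, 5.0]
width: 0.0498
```

>>> drive_tool(deltas=[[0,0,-4,0,0,0,1],[0,0,-8,0,0,0,1],[0,0,-12,0,0,0,1],[0,0,-15,0,0,0,1],[0,0,-15,0,0,0,1]])

```text
time: 5.6
ee_pos: [0.4835, -0.1702, 0.1362]
eef_rot: [0.735, 0.678, 0.0, -0.001]
ft_force: [-6.2, 6.3, 4.3]
width: 0.0497
```

```bash
python3 - <<'E'
from h import *
s=read_state();print(np.round(s["torque"],2),np.round(s["ft_force"],1),np.round(s["joint_positions"],3),s["width"],s["ee_pos"].round(4),(2*np.degrees(np.arctan2(s["eef_rot"][1],s["eef_rot"][0]))).round(1))
E
```

```text
[ 1.05  1.34 -0.57] [-6.2  6.3  4.3] [-0.466  0.207  0.802  1.912 -0.169  1.092  0.323] 0.04966973720722894 [ 0.4835 -0.1702  0.1362] 85.4
```

>>> drive_tool(deltas=[[0,0,-4,0,0,0,1],[0,0,-8,0,0,0,1],[0,0,-10,0,0,0,1]])

```text
time: 5.9
ee_pos: [0.4835, -0.1707, 0.1359]
eef_rot: [0.673, 0.74, -0.0, -0.001]
ft_force: [-5.1, 1.5, 0.3]
width: 0.0501
```

```bash
python3 - <<'E'
import h;from h import *
h.WS=s=read_state();print(np.round(s["torque"],2),np.round(s["ft_force"],1),np.round(s["joint_positions"],3),s["width"],s["ee_pos"].round(4),(2*np.degrees(np.arctan2(s["eef_rot"][1],s["eef_rot"][0]))).round(1))
im,d=camera("wrist");cv2.imwrite("pics/w3.png",cv2.resize(im[180:320,220:420,::-1],None,fx=4,fy=4,interpolation=cv2.INTER_CUBIC))
E
```

```text
[ 0.07  0.92 -0.91] [-5.1  1.5  0.3] [-0.444  0.203  0.777  1.912 -0.161  1.091  0.491] 0.050139733171379985 [ 0.4835 -0.1707  0.1359] 95.4
```

View pics/w3.png

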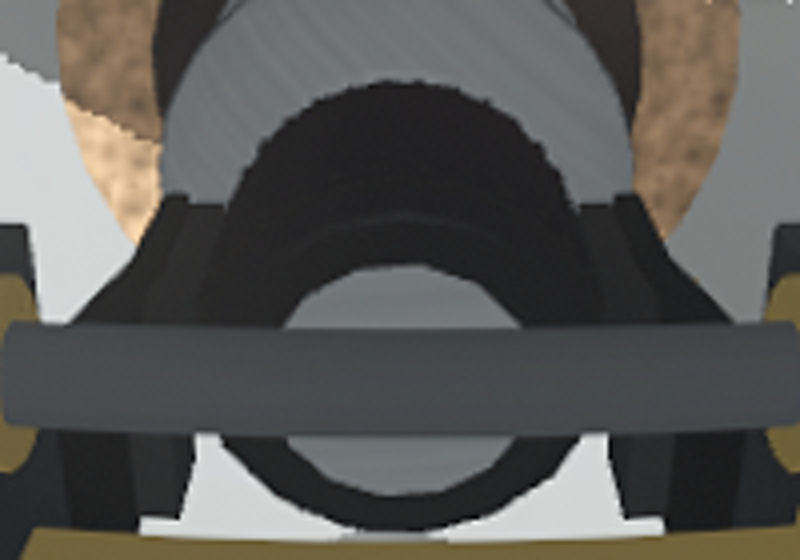

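Pads hold the cap evenly (contacts near 205,320 and 600,320), but the torque climbed to 0.9 N m and the width shifted, which looks like a stop being slipped against. Trying the other way.

>>> drive_tool(deltas=[[0,0,6,0,0,0,1],[0,0,12,0,0,0,1],[0,0,18,0,0,0,1],[0,0,24,0,0,0,1],[0,0,30,0,0,0,1]])

```text
time: 6.45
ee_pos: [0.4837, -0.1717, 0.1362]
eef_rot: [0.843, 0.537, -0.001, -0.0]
ft_force: [-3.9, -0.9, 0.2]
width: 0.0495
```

```bash
python3 - <<'E'
import h;from h import *
h.WS=s=read_state();print(np.round(s["torque"],2),np.round(s["ft_force"],1),np.round(s["joint_positions"],3),s["width"],s["ee_pos"].round(4),(2*np.degrees(np.arctan2(s["eef_rot"][1],s["eef_rot"][0]))).round(1))
E
```

```text
[-0.28  0.95  0.03] [-3.9 -0.9  0.2] [-0.509  0.217  0.855  1.914 -0.183  1.092 -0.017] 0.049545356775925045 [ 0.4837 -0.1717  0.1362] 65.0
```

Torque is nearly zero this way, so it is the opening way. Continuing to the stop.

>>> drive_tool(deltas=[[0,0,6,0,0,0,1],[0,0,12,0,0,0,1],[0,0,18,0,0,0,1],[0,0,24,0,0,0,1],[0,0,30,0,0,0,1],[0,0,34,0,0,0,1]])

```text
time: 7.05
ee_pos: [0.4839, -0.1714, 0.1362]
eef_rot: [0.964, 0.267, -0.0, 0.0]
ft_force: [-2.5, -0.6, 0.2]
width: 0.05
```

```bash
cat > st.py <<'E'
from h import *
s=read_state();print(np.round(s["torque"],2),np.round(s["ft_force"],1),np.round(s["joint_positions"],3),s["width"],s["ee_pos"].round(4),(2*np.degrees(np.arctan2(s["eef_rot"][1],s["eef_rot"][0]))).round(1))
E
python3 st.py
```

```text
[-0.13  0.68  0.03] [-2.5 -0.6  0.2] [-0.59   0.239  0.954  1.916 -0.218  1.095 -0.578] 0.05003608297313112 [ 0.4839 -0.1714  0.1362] 31.0
```

>>> drive_tool(deltas=[[0,0,4,0,0,0,1],[0,0,8,0,0,0,1],[0,0,12,0,0,0,1],[0,0,12,0,0,0,1]])

```text
time: 7.45
ee_pos: [0.4827, -0.1719, 0.136]
eef_rot: [0.986, 0.166, -0.002, 0.0]
ft_force: [-7.7, -1.2, 3.4]
width: 0.0497
```

```bash
python3 st.py
```

```text
[-0.31  2.08  0.33] [-7.7 -1.2  3.4] [-0.62   0.25   0.993  1.918 -0.233  1.099 -0.771] 0.04973038784638785 [ 0.4827 -0.1719  0.136 ] 19.1
```

Torque has risen at 65–76° of turn, so this is the stop. Lift gently, checking for a jam.

>>> drive_tool(deltas=[[0,0,0,0,0,-0.002,1],[0,0,0,0,0,-0.004,1],[0,0,0,0,0,-0.006,1],[0,0,0,0,0,-0.006,1]], squeeze=30)

```text
time: 7.85
ee_pos: [0.4829, -0.1709, 0.1421]
eef_rot: [0.986, 0.168, -0.002, -0.001]
ft_force: [-10.8, 0.5, 1.3]
width: 0.0497
```

```bash
python3 st.py
```

```text
[0.23 2.48 0.16] [-10.8   0.5   1.3] [-0.626  0.239  0.996  1.912 -0.223  1.112 -0.776] 0.049697164989234655 [ 0.4829 -0.1709  0.1421] 19.3
```

>>> drive_tool(deltas=[[0,0,0,-0.0014,-0.0005,-0.005,1],[0,0,0,-0.0014,-0.0005,-0.012,1],[0,0,0,-0.0014,-0.0005,-0.02,1],[0,0,0,-0.0014,-0.0005,-0.028,1],[0,0,0,-0.0014,-0.0005,-0.036,1],[0,0,0,-0.0014,-0.0005,-0.044,1],[0,0,0,-0.0014,-0.0005,-0.052,1],[0,0,0,-0.0014,-0.0005,-0.06,1],[0,0,0,-0.0014,-0.0005,-0.066,1],[0,0,0,-0.0014,-0.0005,-0.07,1],[0,0,0,-0.0014,-0.0005,-0.07,1],[0,0,0,-0.0014,-0.0005,-0.07,1]])

```text
time: 9.05
ee_pos: [0.4828, -0.171, 0.2123]
eef_rot: [0.986, 0.168, -0.0, -0.0]
ft_force: [0.9, 0.3, -0.7]
width: 0.0499
```

```bash
python3 st.py; python3 - <<'E'
import h;from h import *
h.WS=read_state();im,d=camera("wrist");cv2.imwrite("pics/w4.png",im[...,::-1])
im,d=camera("side");cv2.imwrite("pics/s4.png",cv2.resize(im[100:260,260:460,::-1],None,fx=4,fy=4))
E
```

```text
[-0.06  0.14  0.02] [ 0.9  0.3 -0.7] [-0.693  0.126  1.03   1.831 -0.114  1.248 -0.864] 0.04985021662699421 [ 0.4828 -0.171   0.2123] 19.3
```

View pics/w4.png

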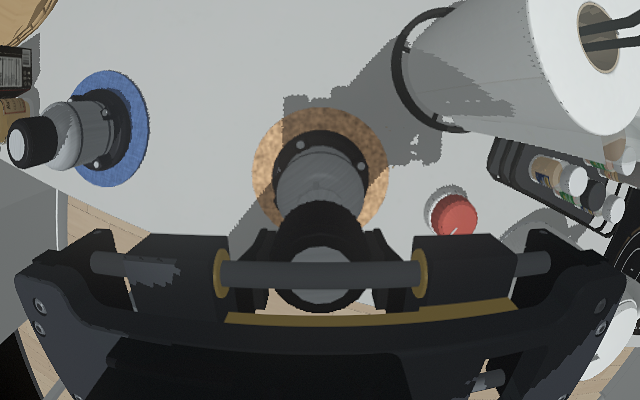

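View pics/s4.png

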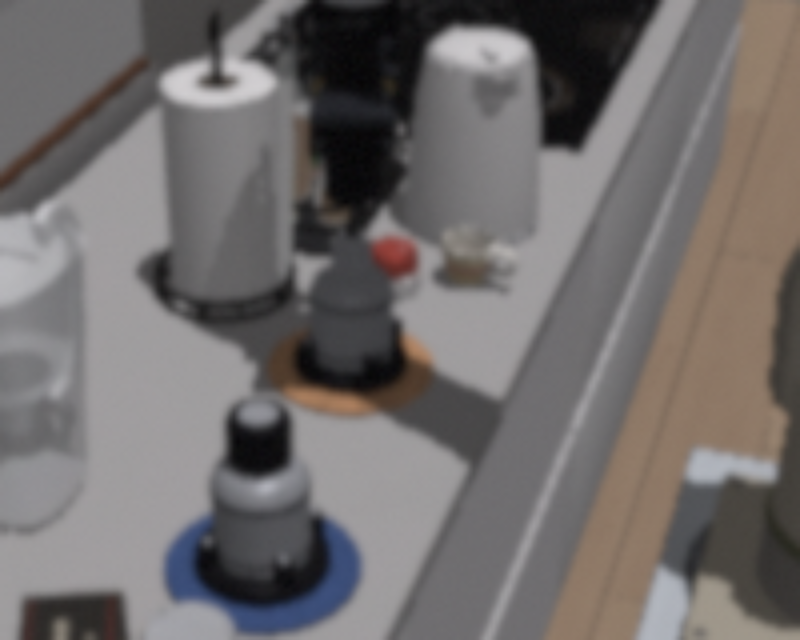

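The cap is in the gripper (wrist view 318,265). The side crop shows the cork canister's bare grey neck (350,255), the blue canister still capped (260,430), and the timer, cup and roll undisturbed. The force is −0.7 N, about the cap's weight, and the arm is still. Handing in.

```bash
python3 -c "
from bench import *
s=read_state();print(s['time'],max(abs(v) for v in s['joint_vel']));close_job()"
```

```text
9.15 0.0016998840809370583
the job is handed in; nothing more can be done
```

The black cap is off the canister on the cork mat, and the arm is holding it upright about 76 mm above where it sat, over the canister. I handed the job in at 9.15 s.

- **Which way it opened:** I tried counter-clockwise (seen from above) first. It met a hard stop at about 0.9 N m, and the fingers slipped a little on the cap. Clockwise it turned freely to its end stop, so this canister has the reverse thread.
- **Lift:** The cap came straight up without catching. There was a sideways force of about 11 N at first, which was gone once it cleared the neck.
- **Last checks:**
  - The tool is vertical and the joints are still.
  - The grip width is 49.9 mm on the 50 mm cap, and the force on the tool is about −0.7 N, roughly the cap's weight.
  - The pictures show the bare neck and the other canister still capped. The timer, cup and paper-towel roll are where they were; I judged that by eye.
  - The spoon was outside the last pictures, and the tea box and honey jar only partly showed. The arm passed well above them.

No check failed or disagreed with another.

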